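Open the push-to-open spice cupboard behind a tin

ROBOT

A 7-joint arm with a two-finger parallel gripper is mounted at the origin on a cart in front of the work surface, level with it; the furniture and walls round the work are solid. World frame = base frame: x ahead of the robot, y to its left, z up, the work surface at z = 0. Lengths are in m, angles in degrees, forces in N, time in s.
With the tool pointing down it reaches from about 0.425 to 0.875 m from the base axis. Payload 4.7 kg.
Tool frame: the origin (TCP) lies between the finger pads; the fingertips stand 17 mm ahead of it and the grasp point (between the pads) lies 2 mm behind it; z points along the fingers, y is the line along which they close (so a half turn about z gives the same grasp; the last joint's range is limited). The gripper opens to 87 mm and grips with 3 to 60 N. Pads are 19 mm wide; open, the fingers measure 117 mm over their backs; the gripper's body (75 mm by 190 mm) begins 51 mm behind the grasp point.
Start: joints at [-74.25, 18.392, -4.016, 83.108, 1.295, 78.541, -3.26], TCP at [0.168, 0.628, 0.24] pointing down, gripper open.
Joint ranges: [-163.93, 163.93], [-17.29, 119.83], [-79.2, 71.16], [3.27, 140.29], [-89.18, 269.18], [5.43, 117.66], [-154.24, 154.24]. Speed limits (degrees/s): [147.25, 147.25, 180, 180, 180, 180, 180].

INTERFACE

Orientations are given as [roll, pitch, yaw] about the fixed x, y, z axes, in that order (R = Rz(yaw) Ry(pitch) Rx(roll)).
In Python, from cell import env, cams gives the robot as it stands.
- The arm moves only by the shell command python3 -m pendant 'ROWS' [FORCE]. ROWS is JSON, a list of rows, each an object of numbers: "tx", "ty", "tz": the shift along the tool's x, y, z each as a share of 0.05 m, from -1 to 1; "spin": the turn about the tool's z as a share of 4 degrees, from -1 to 1; "claw": the closure, from 0 (fully open) to 1 (shut). A call has 1 to 10 rows; each row shifts and turns the commanded pose from where the row before left it, along the tool's axes as they then stand; what a row does not reach is not made up. A row lasts 1/8 s, in which the tool goes at most 62.5 mm and 10.7 degrees, less where a joint would pass 70% of its speed; a pose out of reach is approached as far as the arm can. A call with a number of a shift or a turn outside -1 to 1 is refused whole. A call with a gripper value outside its range is refused whole. The fingers move at their own pace and stop on an object; FORCE is the grip in N (left out, the last holds). Time passes only in rows, so rows that do not move let the fingers close. It gives the time, the measured TCP pose, the force, the opening and the grip force at its end, in the units of the state.
- env.get_obs(): the state, without advancing time (a new reading comes with each control period).
- cams.read_camera(name): name is "side" or "top" or "wrist"; returns the picture (480x640x3 uint8, red, green, blue); there is no depth.
- cams.camera_info(name): a dict with "fx", "fy", "cx", "cy" (pixels), "rvec" (rotation vector, rad) and "tvec" (3), from world to camera coordinates, as OpenCV has them. Camera axes: x right, y down, z forward; pixel columns grow to the right and rows downward; lengths in m; the calibration is good to about 2 mm. A picture is of the moment at which its call begins: read the wrist's pose just before it. camera_info takes no time and is no camera call; for the wrist camera it gives the pose at the moment of the call.
- env.sign_off(): hands the job in; it is judged then, once.
The state is a dict: "time_s": time; "qpos": joint angles; "joint_velocities": joint speeds; "effort": joint torques, N m; "tool_pos": TCP position; "tool_rot": TCP orientation; "force": force on the tool from outside, world axes, zero at the start; "wrist_torque": the same for the moment, N m; "grip_width": finger opening in m; "grasp_force": force on a finger pad.
Only numpy, scipy, OpenCV 4.12 (cv2) and the standard library are available. Lean on these libraries where they do the work, as an engineer would, in place of code of your own. Each camera call takes 0.05 s, during which the arm holds its last target. There are 200 camera calls.

TASK

A tin stands in the way of the spice cupboard's door. Push the tin along the worktop until it is well out of the door's swing, then press the shut, handleless door at its brass dot so that its catch lets go and the door springs ajar, and finally push the door wide open, to about a right angle, with the fingers behind its free edge. Only touch and push, with light force: grip and lift nothing, and leave everything else on the worktop where it stands.

Things in the scene. Friction and masses are not known exactly. Their poses are not given: they have to be found in the camera images.
- cupboard: small wooden cupboard that cannot shift: carcass 160 mm deep (x), 210 wide (y), 185 high; the jars inside are fixed, 45 mm or more behind its front. Origin under its centre; its own -x is the way its front looks, towards the robot, +y the hinge side (left seen from the robot), z up. It is turned by up to 0.2 rad from start to start.
- cupboard_door (a joint): hinge of the white grey-green handleless door; 0 = shut, positive = open towards the robot, at most 1.9 rad. Upright axis at the door's left (+y) edge. Pressing the shut door makes it slightly negative: the catch lets go at about -0.028, a solid stop is at -0.040. Left to itself after that it rests ajar at 0.25 to 0.4. Elsewhere it stays where it is left (friction 0.05 N m).
- catch_plunger (a joint): spring plunger of the push catch, hidden behind the door under the cupboard's top, 134 mm from the hinge: about 0 while latched, down to -0.005 while the door is pressed in, 0.036 m when released and fully out, where it stays unless the ajar door is pressed shut, which latches it again.
- door_hinge (a point): on the hinge axis, at the left edge of the door's inner face, level with the door's top. The door is 207 mm wide, 16 mm thick and reaches from 10 to 185 mm above the worktop; shut, its inner face lies 9 mm before the carcass front.
- door_edge (a point): upper outer corner of the door's free edge, on its outer face, 207 mm from the hinge; moves with the door. With the door ajar it stands some 60 mm out, with room for shut fingers to come down from above between door and carcass.
- press_mark (a point): centre of the flush brass dot, 20 mm across, on the door's outer face, 26 mm from its free edge, 145 mm above the worktop (40 mm under the door top); moves with the door. Press here with 5 to 8 N: the catch lets go after about 5 mm (stop at 7 mm), and as the finger draws back the door follows and stays ajar. A press of less than 4 mm leaves it latched.
- tin: full tin with a green label, a plain upright cylinder 75 mm across, 58 mm high, 0.18 to 0.36 kg, that stands before the door with 35 mm or more between them; origin at the centre of its underside. It is out of the door's way when its axis is more than 250 mm from the hinge axis.
- moka_pot: aluminium stove-top coffee pot, 98 x 155 x 174 mm, a bystander; origin under its foot
- mug: striped mug, 86 x 120 x 90 mm, a bystander; origin under its foot
- pepper_mill: wooden pepper mill, 58 mm across, 170 mm high, a bystander; origin under its foot
- lemon: lemon, 83 x 58 x 58 mm, a bystander; origin on its underside at the start
- water_glass: clear glass, 81 mm across, 93 mm high, a bystander; origin under its foot
- espresso_cup: small green cup, 64 x 88 x 49 mm, a bystander; origin under its foot
- teaspoon: teaspoon, 130 mm long, a bystander; origin on its underside
Mind the look-alikes: they are no part of the job. There is more than one size of the tin; the job needs the largest.

How it is judged (in metres and radians):
On the way, in this order (a step that is already met when the one before it is completed fails the run):
1. the tin has been pushed out of the door's swing while the door is still shut (horizontal distance between tin and door_hinge above 0.25 m and value of joint cupboard_door below 0.08 rad), for 0.1 s.
2. the catch has let go: the plunger is out and the door stands ajar (value of joint catch_plunger above 0.032 m and value of joint cupboard_door above 0.15 rad and horizontal distance between tin and door_hinge above 0.25 m), for 0.1 s.
At the end, for the whole second after the job is handed in: the door rests open by more than 1.3 rad with the catch's plunger out (more than 32 mm), and the tin stands upright on the worktop with its axis more than 250 mm from the hinge axis (value of joint cupboard_door above 1.3 rad and velocity of joint cupboard_door below 0.1 rad/s and value of joint catch_plunger above 0.032 m and horizontal distance between tin and door_hinge above 0.25 m and angle between tin's own z axis and vertical below 0.1 rad and height (world z) of tin below 0.01 m and linear speed of tin below 0.02 m/s); the robot touches nothing.
It fails at once if the tin is lifted off the worktop or tipped (height (world z) of tin above 0.012 m or angle between tin's own z axis and vertical above 0.35 rad).
It fails at once if the tin is gripped or rammed (more than 18 N between fingers and tin) (contact force between the fingers and tin above 18 N).
It fails at once if the door is gripped or rammed (more than 38 N between fingers and cupboard) (contact force between the fingers and cupboard above 38 N).
It fails at once if a bystander is moved by more than 3 cm (distance of any of moka_pot, mug, pepper_mill, lemon, water_glass, espresso_cup, teaspoon from where it was at the start of the episode above 0.03 m).
It also fails if it takes over 56 s, if anything falls off the work surface, if the arm or the gripper's body presses on something with over 40 N, if the wrist force passes 120 N, or if a joint passes its speed limit or range.

## Working session

There is one attempt and no reset: what is moved stays moved. The work goes in short steps, Python scripts to look and compute and a shell command to move; the robot and the scene stay as the last step left them, time stands still between calls to the robot, and variables do not carry over. Pictures are saved under pics/ and viewed, at most 10 in all, crops included, and the job is handed in when it is done.

```bash
mkdir -p pics; ls; python3 - <<'E'
from cell import env,cams
import cv2,numpy as np
for n in ("side","top"):
    im=cams.read_camera(n); cv2.imwrite(f"pics/{n}0.png",im[:,:,::-1])
    c=cams.camera_info(n); R=cv2.Rodrigues(np.array(c["rvec"]))[0]; print(n,c,-R.T@np.array(c["tvec"]))
o=env.get_obs(); print(o["time_s"],o["tool_pos"],o["tool_rot"],o["force"])
E
```

```text
pics
side {'fx': 541.9079790637344, 'fy': 541.9079790637344, 'cx': 318.24992716756225, 'cy': 237.42857752257626, 'rvec': array([ 2.21060015, -0.37716555,  0.16180835]), 'tvec': array([-0.52318926,  0.22913564,  1.67947886])} [ 0.13063314 -1.29006551  1.2105971 ]
top {'fx': 463.9738187087014, 'fy': 463.9738187087014, 'cx': 318.02622366313443, 'cy': 237.63070728783475, 'rvec': array([ 2.16301645, -2.20369624,  0.10498758]), 'tvec': array([-0.02997327,  0.58911425,  1.21353578])} [ 0.48368632 -0.02596381  1.25936353]
0.1 [0.16750255 0.62756352 0.23857991] [-1.79901130e+02  4.46422785e-03  1.65060154e+02] [ 0.00220813 -0.4977958  -0.00070321]
```

View pics/side0.png

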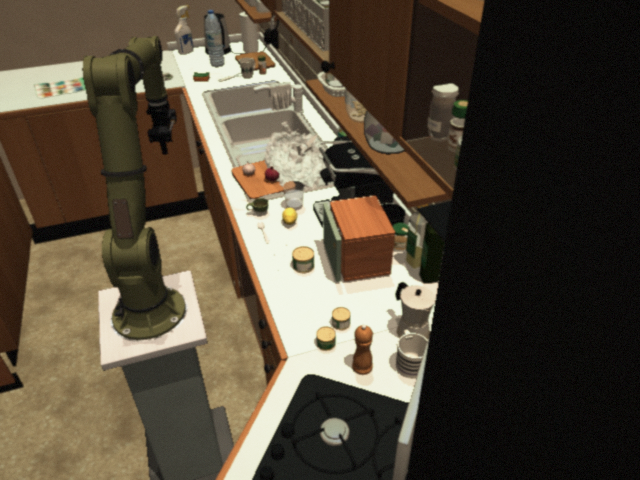

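View pics/top0.png

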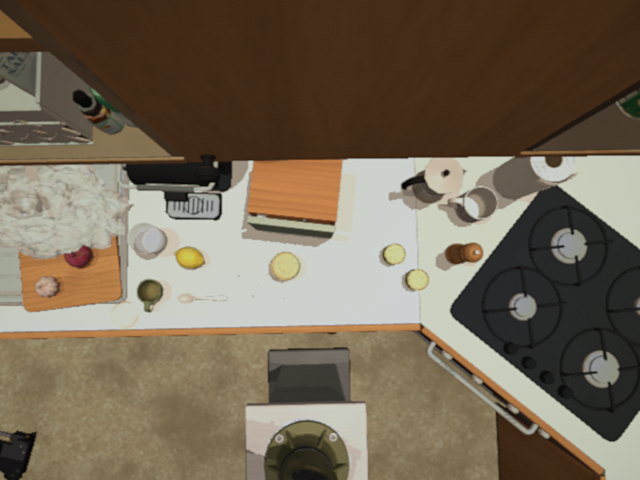

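The side view shows the large tin at (303,259) in front of the cupboard, with two smaller tins at (341,318) and (326,338). In the top view the candidates are (285,266) large, and (394,254) and (417,280) small. I choose (285,266). The door top is the grey strip at about (250,225)-(335,235). One close crop will check this.

```bash
cat > h.py <<'E'
import cv2,numpy as np
from cell import env,cams
def cam(n):
    c=cams.camera_info(n); R=cv2.Rodrigues(np.array(c["rvec"]))[0]
    return c,R,np.array(c["tvec"]).ravel()
def ray(n,u,v,z):
    c,R,t=cam(n); d=R.T@np.array([(u-c["cx"])/c["fx"],(v-c["cy"])/c["fy"],1]); o=-R.T@t
    return o+d*(z-o[2])/d[2]
def proj(n,p):
    c,R,t=cam(n); q=R@np.array(p)+t; return c["fx"]*q[0]/q[2]+c["cx"],c["fy"]*q[1]/q[2]+c["cy"]
E
python3 - <<'E'
from h import *
im=cv2.imread("pics/top0.png")[150:310,230:430]
cv2.imwrite("pics/crop.png",cv2.resize(im,None,fx=3.75,fy=3.75,interpolation=cv2.INTER_CUBIC))
print(ray("top",285,266,.058),ray("top",394,254,.04),ray("top",227,298,0),ray("top",190,258,.03),ray("top",465,253,.17))
E
```

```text
[0.51367778 0.04616914 0.058     ] [ 0.54028538 -0.24005932  0.04      ] [0.43215624 0.20659426 0.        ] [0.54019789 0.29832812 0.03      ] [ 0.53349777 -0.38498144  0.17      ]
```

View pics/crop.png

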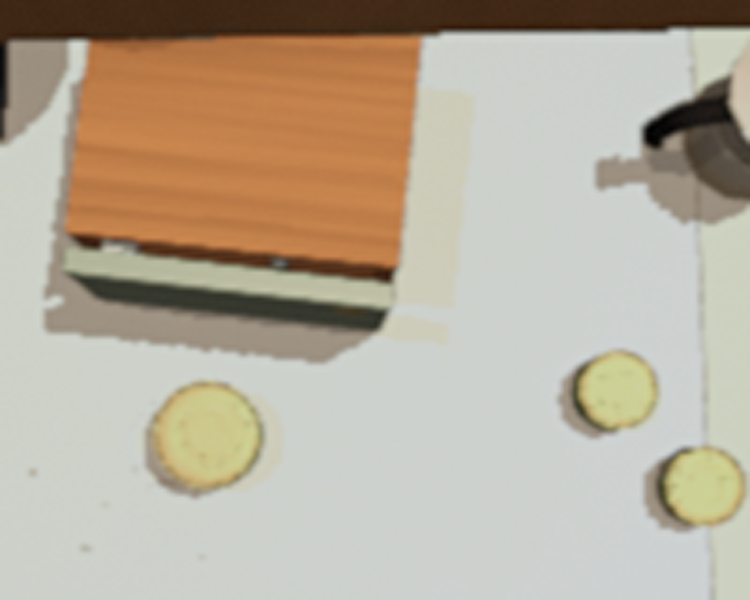

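The crop shows the large tin at crop (208,436), about 110 px across, against 80 px for the small ones. The door's top face has its outer corners at (65,270) and (392,306) and its inner corners at (67,246) and (395,282).

```bash
python3 - <<'E'
from h import *
P=lambda x,y,z=.185: ray("top",230+(x+.5)/3.75-.5,150+(y+.5)/3.75-.5,z)[:2]
ol,orr,il,ir=P(65,270),P(392,306),P(67,246),P(395,282)
t=P(208,437,.058)
print(ol,orr,il,ir,np.linalg.norm(ol-orr),np.linalg.norm(il-ol))
d=(orr-ol)/np.linalg.norm(orr-ol); n=np.array([d[1],-d[0]]); 
if n[0]>0:n=-n
c=(ol+orr)/2; H=c-d*.1035-n*.016; E=c+d*.1035
print("yaw",np.degrees(np.arctan2(d[0],-d[1])),"d",d,"n",n,"hinge",H,"edge",E,"mark",E-d*.026)
print("tin",t,"dist",np.linalg.norm(t-H), "along/out",(t-H)@d,(t-H)@n)
for u,v in ((394,254),(417,280)): print(ray("top",u,v,.045))
print(proj("top",[*H,.185]),proj("side",[*H,.185]),proj("side",[*E,.185]))
E
```

```text
[0.61524933 0.12563065] [ 0.58914554 -0.0768539 ] [0.63023726 0.12429843] [ 0.60409466 -0.07904884] 0.20416023030020294 0.01504702390933037
yaw -7.345907478609429 d [-0.12785931 -0.99179232] n [-0.99179232  0.12785931] hinge [0.63129955 0.12499313] edge [ 0.588964   -0.07826213] mark [ 0.59228834 -0.05247553]
tin [0.51324307 0.04591663] dist 0.14209301435372967 along/out 0.09352208122090154 0.10697684353279599
[ 0.54005329 -0.23918142  0.045     ]
[ 0.471      -0.29712372  0.045     ]
(np.float64(247.1985406822268), np.float64(214.78623517577896)) (np.float64(327.35175261424286), np.float64(200.72068257065874)) (np.float64(336.7425571213107), np.float64(238.82580389989866))
```

```bash
cat >> h.py <<'E'
from scipy.spatial.transform import Rotation as Ro
def go(p,yaw=None):
    o=env.get_obs(); e=o["tool_rot"]; R=Ro.from_euler("xyz",e,degrees=True).as_matrix()
    d=R.T@(np.array(p)-o["tool_pos"]); s=0
    if yaw is not None: s=-(yaw-e[2]+180)%360; s=s-360 if s>180 else s; s=-((yaw-e[2]+180)%360-180)
    print("t",round(float(o["time_s"]),2),"pos",np.round(o["tool_pos"],4),"rot",np.round(e,2),"F",np.round(o["force"],1))
    print("units tx ty tz",np.round(d/.05,2),"spin units",round(s/4,2))
E
python3 -m pendant '[{"tx":-0.8,"ty":-0.65,"claw":1},{"tx":-0.8,"ty":-0.65,"claw":1},{"tx":-0.8,"ty":-0.65,"claw":1},{"tx":-0.8,"ty":-0.65,"claw":1},{"tx":-0.8,"ty":-0.65,"claw":1},{"tx":-0.8,"ty":-0.65,"claw":1},{"tx":-0.8,"ty":-0.65,"claw":1},{"tx":-0.8,"ty":-0.65,"claw":1},{"spin":-0.7,"claw":1},{"spin":-0.6,"claw":1}]' 10
python3 -c "
from h import *
go([.527,.127,.24],170)"
```

```text
t 0.1 pos [0.1675 0.6276 0.2386] rot [-179.9     0.    165.06] F [ 0.  -0.5 -0. ]
units tx ty tz [-9.53 -7.82 -0.01] spin units -1.23invalid input at $[0]: expected keys tx, ty, tz, spin, claw
```

```bash

python3 -m pendant '[{"tx":-0.8,"ty":-0.65,"tz":0,"spin":0,"claw":1},{"tx":-0.8,"ty":-0.65,"tz":0,"spin":0,"claw":1},{"tx":-0.8,"ty":-0.65,"tz":0,"spin":0,"claw":1},{"tx":-0.8,"ty":-0.65,"tz":0,"spin":0,"claw":1},{"tx":-0.8,"ty":-0.65,"tz":0,"spin":0,"claw":1},{"tx":-0.8,"ty":-0.65,"tz":0,"spin":0,"claw":1},{"tx":-0.8,"ty":-0.65,"tz":0,"spin":0,"claw":1},{"tx":-0.8,"ty":-0.65,"tz":0,"spin":0,"claw":1},{"tx":0,"ty":0,"tz":0,"spin":-0.6,"claw":1},{"tx":0,"ty":0,"tz":0,"spin":-0.6,"claw":1}]' 10
python3 -c "
from h import *
go([.527,.127,.24],170)"
```

```text
time_s: 1.35
tool_pos: [0.4101, 0.2933, 0.2392]
tool_rot: [-180.0, -0.0, 169.8]
force: [0.3, -0.3, 0.5]
grip_width: 0.0016
grasp_force: 0.0
t 1.35 pos [0.4101 0.2933 0.2392] rot [-1.7999e+02 -3.0000e-02  1.6982e+02] F [ 0.3 -0.3  0.5]
units tx ty tz [-2.89 -2.86 -0.02] spin units -0.05
```

```bash

python3 -m pendant '[{"tx":-0.72,"ty":-0.71,"tz":0,"spin":0,"claw":1},{"tx":-0.72,"ty":-0.71,"tz":0,"spin":0,"claw":1},{"tx":-0.72,"ty":-0.71,"tz":0,"spin":0,"claw":1},{"tx":-0.72,"ty":-0.71,"tz":0,"spin":0,"claw":1},{"tx":0,"ty":0,"tz":0.6,"spin":0,"claw":1},{"tx":0,"ty":0,"tz":0.8,"spin":0,"claw":1},{"tx":0,"ty":0,"tz":0.8,"spin":0,"claw":1},{"tx":0,"ty":0,"tz":0.8,"spin":0,"claw":1},{"tx":0,"ty":0,"tz":0.7,"spin":0,"claw":1},{"tx":0,"ty":0,"tz":0.3,"spin":0,"claw":1}]'
python3 - <<'E'
from h import *
go([.527,.127,.037],170)
cv2.imwrite("pics/w1.png",np.vstack([cams.read_camera("top")[140:330,160:450,::-1].repeat(2,0).repeat(2,1)]))
E
```

```text
time_s: 2.6
tool_pos: [0.5248, 0.1287, 0.0373]
tool_rot: [-179.9, -0.2, 169.9]
force: [0.9, -0.2, 0.8]
grip_width: 0.0007
grasp_force: 0.0
t 2.6 pos [0.5248 0.1287 0.0373] rot [-179.88   -0.19  169.86] F [ 0.9 -0.2  0.8]
units tx ty tz [-0.05 -0.03  0.01] spin units -0.04
```

View pics/w1.png

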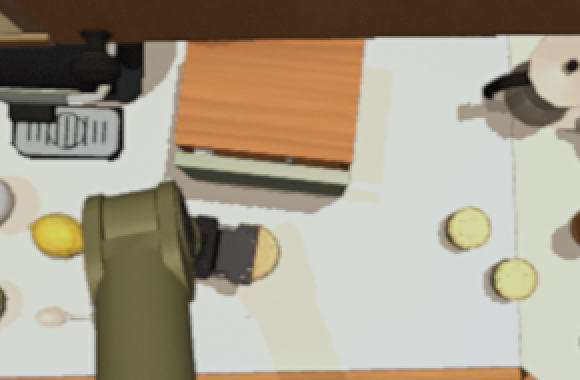

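The fingers are down beside the tin, which is at (265,250) in the enlarged view, with a gap to it. Nothing has been touched. I push now.

```bash

python3 -m pendant '[{"tx":-0.05,"ty":-0.2,"tz":0,"spin":0,"claw":1},{"tx":0,"ty":-0.2,"tz":0,"spin":0,"claw":1},{"tx":0,"ty":-0.15,"tz":0,"spin":0,"claw":1},{"tx":0,"ty":-0.15,"tz":0,"spin":0,"claw":1},{"tx":0,"ty":-0.2,"tz":0,"spin":0,"claw":1},{"tx":0,"ty":-0.2,"tz":0,"spin":0,"claw":1},{"tx":0,"ty":-0.2,"tz":0,"spin":0,"claw":1},{"tx":0,"ty":-0.2,"tz":0,"spin":0,"claw":1},{"tx":0,"ty":-0.2,"tz":0,"spin":0,"claw":1},{"tx":0,"ty":-0.2,"tz":0,"spin":0,"claw":1}]'
python3 - <<'E'
from h import *
im=cams.read_camera("top"); hsv=cv2.cvtColor(im,cv2.COLOR_RGB2HSV)
m=cv2.inRange(hsv,(22,60,120),(34,255,255)); m[:,:170]=0;m[:200]=0
n,l,s,c=cv2.connectedComponentsWithStats(m)
for i in range(1,n):
    if s[i,4]>60: print(s[i],np.round(c[i],1),ray("top",*c[i],.058))
go([.496,-.0633,.037],170)
E
```

```text
time_s: 3.9
tool_pos: [0.5127, 0.0352, 0.0401]
tool_rot: [179.9, 0.1, 169.9]
force: [0.3, 4.3, 6.0]
grip_width: 0.0005
grasp_force: 2.7
[384 244  21  21 343] [394.1 253.7] [ 0.54011015 -0.23723163  0.058     ]
[175 247  29  21 455] [189. 257.] [0.54142754 0.29352112 0.058     ]
[266 253  26  12 261] [278.2 258.6] [0.53309423 0.06353463 0.058     ]
[407 269  22  21 354] [417.3 279.2] [ 0.47312932 -0.29494682  0.058     ]
[254 271   9  21 122] [257.3 279.4] [0.48051704 0.11780583 0.058     ]
[293 270   9  18 112] [297.5 277.8] [0.48275468 0.01440617 0.058     ]
[304 422  31  26 279] [316.5 430. ] [ 0.1011533  -0.02748195  0.058     ]
t 3.95 pos [0.5122 0.0332 0.0399] rot [-1.7998e+02  3.0000e-02  1.6978e+02] F [0.6 0.9 2.7]
units tx ty tz [-0.02 -1.96  0.06] spin units -0.05
```

```bash
python3 - <<'E'
from h import *
a=cams.read_camera("top")[140:330,160:450,::-1].repeat(2,0).repeat(2,1)
b=cams.read_camera("side")[180:320,250:400,::-1]; b=cv2.resize(b,(407,380))[:, :220]
cv2.imwrite("pics/w2.png",np.hstack([a,b]))
E
```

```text
(no output)
```

View pics/w2.png

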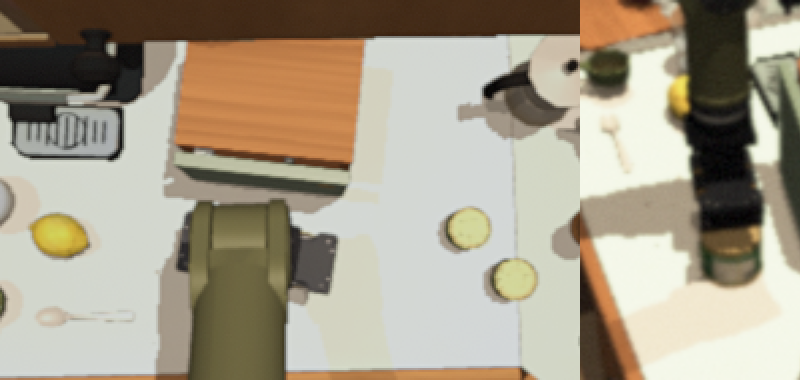

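The tin is hidden under the gripper in the top view. In the side view (right crop) it stands upright at about (732,260), right at the fingers. I check its sideways offset numerically.

```bash
python3 - <<'E'
from h import *
print(250+(732-580)/2.713,proj("side",[.503,-.0185,.029]),proj("side",[.513,-.0185,.029]))
E
python3 -m pendant '[{"tx":0,"ty":-0.2,"tz":0.01,"spin":0,"claw":1},{"tx":0,"ty":-0.2,"tz":0,"spin":0,"claw":1},{"tx":0,"ty":-0.2,"tz":0,"spin":0,"claw":1},{"tx":0,"ty":-0.2,"tz":0,"spin":0,"claw":1},{"tx":0,"ty":-0.2,"tz":0,"spin":0,"claw":1}]'
python3 - <<'E'
from h import *
a=cams.read_camera("side")[180:320,250:400,::-1]
cv2.imwrite("pics/w3.png",cv2.resize(a,None,fx=4,fy=4,interpolation=cv2.INTER_CUBIC))
go([.496,-.0633,.037],170)
E
```

```text
306.02653888684114 (np.float64(305.4298365381761), np.float64(271.1830340107066)) (np.float64(308.33700458093216), np.float64(270.4878019540516))
time_s: 4.68
tool_pos: [0.5032, -0.0148, 0.039]
tool_rot: [-180.0, -0.0, 169.8]
force: [0.9, 2.4, 2.7]
grip_width: 0.0003
grasp_force: 1.4
t 4.72 pos [ 0.5028 -0.0166  0.0389] rot [-1.7993e+02 -2.0000e-02  1.6975e+02] F [0.3 1.3 1.7]
units tx ty tz [-0.03 -0.94  0.04] spin units -0.06
```

View pics/w3.png

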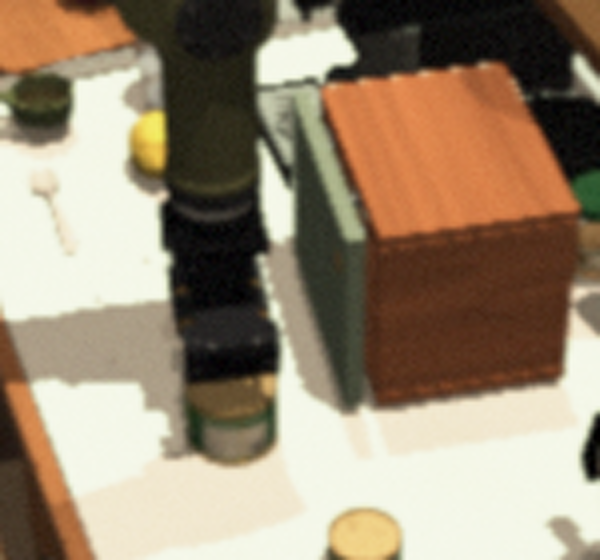

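The tin is upright and centred on the fingers at (231,415) in the crop. I push it the remaining distance.

```bash
python3 -m pendant '[{"tx":0,"ty":-0.2,"tz":0.01,"spin":0,"claw":1},{"tx":0,"ty":-0.2,"tz":0,"spin":0,"claw":1},{"tx":0,"ty":-0.2,"tz":0,"spin":0,"claw":1},{"tx":0,"ty":-0.2,"tz":0,"spin":0,"claw":1},{"tx":0,"ty":-0.2,"tz":0,"spin":0,"claw":1},{"tx":0,"ty":-0.1,"tz":0,"spin":0,"claw":1},{"tx":0,"ty":0,"tz":0,"spin":0,"claw":1},{"tx":0,"ty":0.4,"tz":0,"spin":0,"claw":1},{"tx":0,"ty":0.4,"tz":0,"spin":0,"claw":1},{"tx":0,"ty":0,"tz":-0.8,"spin":0,"claw":1}]'
python3 -m pendant '[{"tx":0.3,"ty":0.4,"tz":-0.8,"spin":0,"claw":1},{"tx":0.3,"ty":0.6,"tz":-0.8,"spin":0,"claw":1},{"tx":0,"ty":0.6,"tz":-0.3,"spin":0,"claw":1},{"tx":0,"ty":0.6,"tz":0,"spin":0,"claw":1}]'
python3 - <<'E'
from h import *
go([.5,0,.2],170)
im=cams.read_camera("top"); hsv=cv2.cvtColor(im,cv2.COLOR_RGB2HSV)
m=cv2.inRange(hsv,(22,60,120),(34,255,255)); m[:,:170]=0;m[:200]=0
n,l,s,c=cv2.connectedComponentsWithStats(m)
for i in range(1,n):
    if s[i,4]>60: p=ray("top",*c[i],.058);print(s[i],np.round(c[i],1),p,np.hypot(p[0]-.6313,p[1]-.125))
E
```

```text
time_s: 5.98
tool_pos: [0.4973, -0.0279, 0.0754]
tool_rot: [-179.8, -0.5, 170.0]
force: [1.1, 0.7, -0.1]
grip_width: 0.0005
grasp_force: 0.0
time_s: 6.48
tool_pos: [0.491, 0.0849, 0.1744]
tool_rot: [-180.0, 0.1, 169.8]
force: [0.1, 0.2, -0.2]
grip_width: 0.0005
grasp_force: 0.0
t 6.47 pos [0.491  0.0849 0.1744] rot [-1.7999e+02  1.0000e-01  1.6984e+02] F [ 0.1  0.2 -0.2]
units tx ty tz [-0.48 -1.64 -0.51] spin units -0.04
[384 244  21  21 343] [394.1 253.7] [ 0.54011015 -0.23723163  0.058     ] 0.37353358496850003
[175 247  29  21 454] [189. 257.] [0.54141749 0.29360611 0.058     ] 0.1910677486600992
[ 222  258   60  222 3653] [256.8 355.4] [0.28832756 0.12063866 0.058     ] 0.343000170742597
[334 262  29  29 595] [348.9 275.4] [ 0.48630711 -0.11830404  0.058     ] 0.28323098977970856
[210 268  15  50 409] [216.8 293.1] [0.4475618  0.22190923 0.058     ] 0.2077284889473101
[407 269  22  21 354] [417.3 279.2] [ 0.47312932 -0.29494682  0.058     ] 0.4487463597062156
[298 422  37  26 339] [313.5 429.5] [ 0.10262382 -0.0199529   0.058     ] 0.5481877791636567
```

The tin is clear at (0.486,-0.118), 0.283 m from the hinge. Next is the press.

```bash
python3 -c "
from h import *
go([.553,-.0475,.15],172.65)"
```

```text
t 6.53 pos [0.4908 0.0898 0.1735] rot [1.7992e+02 2.0000e-02 1.7013e+02] F [ 0.4  3.1 -0.2]
units tx ty tz [-1.7  -2.49  0.47] spin units -0.63
```

```bash
python3 -m pendant '[{"tx":0,"ty":-0.5,"tz":0.1,"spin":-0.63,"claw":1},{"tx":-0.2,"ty":-0.5,"tz":0.1,"spin":0,"claw":1},{"tx":-0.5,"ty":-0.5,"tz":0.1,"spin":0,"claw":1},{"tx":-0.5,"ty":-0.5,"tz":0.1,"spin":0,"claw":1},{"tx":-0.4,"ty":-0.4,"tz":0.07,"spin":0,"claw":1},{"tx":0,"ty":0,"tz":0,"spin":0,"claw":1}]'
python3 -c "
from h import *
go([.5829,-.0513,.15],172.65)"
```

```text
time_s: 7.28
tool_pos: [0.5523, -0.048, 0.1486]
tool_rot: [-179.8, -0.1, 172.1]
force: [-0.4, -0.0, -0.4]
grip_width: 0.0007
grasp_force: 0.0
t 7.28 pos [ 0.5523 -0.048   0.1486] rot [-1.7980e+02 -1.4000e-01  1.7213e+02] F [-0.4 -0.  -0.4]
units tx ty tz [-0.62  0.02 -0.03] spin units -0.13
```

```bash
python3 -m pendant '[{"tx":-0.2,"ty":0,"tz":0,"spin":-0.1,"claw":1},{"tx":-0.2,"ty":0,"tz":0,"spin":0,"claw":1},{"tx":-0.1,"ty":0,"tz":0,"spin":0,"claw":1},{"tx":-0.04,"ty":0,"tz":0,"spin":0,"claw":1},{"tx":0,"ty":0,"tz":0,"spin":0,"claw":1}]'
```

```text
time_s: 7.9
tool_pos: [0.5797, -0.0479, 0.15]
tool_rot: [180.0, -0.0, 172.8]
force: [-0.6, 0.1, 0.5]
grip_width: 0.0006
grasp_force: 0.0
```

```bash
for i in 1; do python3 -m pendant '[{"tx":-0.04,"ty":0,"tz":0,"spin":0,"claw":1},{"tx":0,"ty":0,"tz":0,"spin":0,"claw":1}]' | grep -E "pos|force:"; python3 -m pendant '[{"tx":-0.04,"ty":0,"tz":0,"spin":0,"claw":1},{"tx":0,"ty":0,"tz":0,"spin":0,"claw":1}]' | grep -E "pos|force:";python3 -m pendant '[{"tx":-0.04,"ty":0,"tz":0,"spin":0,"claw":1},{"tx":0,"ty":0,"tz":0,"spin":0,"claw":1}]' | grep -E "pos|force:"; done
```

```text
tool_pos: [0.5814, -0.0483, 0.1501]
force: [-2.2, 0.6, 1.2]
grasp_force: 0.8
tool_pos: [0.5832, -0.0487, 0.15]
force: [-3.2, -0.1, 1.9]
grasp_force: 1.9
tool_pos: [0.5856, -0.0492, 0.15]
force: [-3.0, -1.1, 1.6]
grasp_force: 1.9
```

```bash
python3 -m pendant '[{"tx":-0.03,"ty":0,"tz":0,"spin":0,"claw":1},{"tx":0,"ty":0,"tz":0,"spin":0,"claw":1}]' | grep -E "pos|force:"; python3 -m pendant '[{"tx":-0.03,"ty":0,"tz":0,"spin":0,"claw":1},{"tx":0,"ty":0,"tz":0,"spin":0,"claw":1}]' | grep -E "pos|force:"
```

```text
tool_pos: [0.5872, -0.0495, 0.15]
force: [-4.2, -1.7, 2.4]
grasp_force: 1.9
tool_pos: [0.5884, -0.0497, 0.15]
force: [-4.7, -2.6, 3.0]
grasp_force: 2.3
```

```bash
python3 -m pendant '[{"tx":-0.03,"ty":0,"tz":0,"spin":0,"claw":1},{"tx":0,"ty":0,"tz":0,"spin":0,"claw":1}]' | grep -E "pos|force:"; python3 -m pendant '[{"tx":-0.02,"ty":0,"tz":0,"spin":0,"claw":1},{"tx":0,"ty":0,"tz":0,"spin":0,"claw":1}]' | grep -E "pos|force:"
```

```text
tool_pos: [0.5884, -0.0496, 0.15]
force: [-9.9, -0.5, 5.6]
grasp_force: 4.8
tool_pos: [0.5884, -0.0497, 0.15]
force: [-12.5, -1.9, 8.9]
grasp_force: 6.4
```

The position no longer advances while the force rises, so the door is on its stop. I draw back.

```bash
python3 -m pendant '[{"tx":0.2,"ty":0,"tz":0,"spin":0,"claw":1},{"tx":0.2,"ty":0,"tz":0,"spin":0,"claw":1},{"tx":0.2,"ty":0,"tz":0,"spin":0,"claw":1},{"tx":0.25,"ty":0,"tz":0,"spin":0,"claw":1},{"tx":0.25,"ty":0,"tz":0,"spin":0,"claw":1},{"tx":0.3,"ty":0,"tz":0,"spin":0,"claw":1},{"tx":0.5,"ty":0,"tz":0,"spin":0,"claw":1},{"tx":0.5,"ty":0,"tz":-0.5,"spin":0,"claw":1},{"tx":0,"ty":0.6,"tz":-0.8,"spin":0,"claw":1},{"tx":0,"ty":0.8,"tz":-0.8,"spin":0,"claw":1}]'
python3 - <<'E'
from h import *
go([.5,0,.2])
a=cams.read_camera("top")[150:310,230:430,::-1]
b=cams.read_camera("side")[180:300,270:400,::-1]
cv2.imwrite("pics/w4.png",np.hstack([cv2.resize(a,(562,450),interpolation=cv2.INTER_CUBIC),cv2.resize(b,(487,450))[:,:237]]))
E
```

```text
time_s: 10.9
tool_pos: [0.4801, 0.0345, 0.2565]
tool_rot: [180.0, 0.1, 172.6]
force: [1.8, -0.0, 0.9]
grip_width: 0.0007
grasp_force: 0.0
t 10.9 pos [0.4801 0.0345 0.2565] rot [1.7996e+02 7.0000e-02 1.7261e+02] F [ 1.8 -0.   0.9]
units tx ty tz [-0.48 -0.63  1.13] spin units 0.0
```

View pics/w4.png

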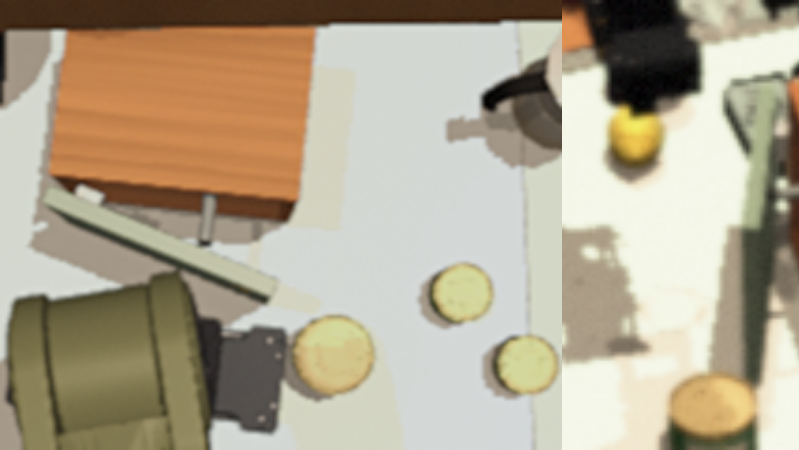

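The door is ajar with its free edge at about (270,295), and the plunger rod is out at (208,220). The tin is at (333,355). I now measure the door angle and plan the insertion.

```bash
python3 - <<'E'
from h import *
s=450/160
P=lambda x,y,z=.185: ray("top",230+(x+.5)/s-.5,150+(y+.5)/s-.5,z)[:2]
H=np.array([.6313,.125]); o=P(268,302); i=P(277,280)
print("outer",o,"inner",i,np.linalg.norm(o-H),np.linalg.norm(i-H),np.linalg.norm(o-i))
a0=np.radians(-97.35)
v=i-H; th=a0-np.arctan2(v[1],v[0]); print("theta in",th)
v=o-H; print("theta out",a0-np.arctan2(v[1],v[0])-np.arctan2(.016,.207))
print("plunger",P(205,240)-H)
for t,off in ((th,.017),(.5,.014),(.7,.015),(.9,.016),(1.1,.0165),(1.3,.0165),(1.5,.016)):
    a=a0-t; e=np.array([np.cos(a),np.sin(a)]); nb=np.array([-e[1],e[0]]) 
    q=H+e*.182+nb*off; print(round(t,2),np.round(q,4), "carcass dist",(q-H)@[-.992,.128]+.009)
go([.49,-.05,.257]); print(env.get_obs()["qpos"])
E
```

```text
outer [ 0.52944854 -0.05421574] inner [ 0.54745241 -0.06200814] 0.20613588044209083 0.20494502496550127 0.01961787229264681
theta in 0.29321030793929204
theta out 0.3113747691553023
plunger [-0.04965012 -0.12819041]
0.29 [ 0.5724 -0.048 ] carcass dist 0.04532915416755467
0.5 [ 0.5357 -0.0305] carcass dist 0.08397917025633125
0.7 [ 0.5073 -0.0091] carcass dist 0.11479249373921895
0.9 [0.4837 0.0173] carcass dist 0.14164422164594206
1.1 [0.4654 0.0483] carcass dist 0.163746015903008
1.3 [0.4535 0.0828] carcass dist 0.17998946570021201
1.5 [0.4487 0.1195] carcass dist 0.18945150232735047
t 11.0 pos [0.4829 0.0401 0.2596] rot [179.71   0.46 173.16] F [0.7 0.9 0.5]
units tx ty tz [-0.36 -1.77  0.05] spin units 0.0
[-32.86252239  -3.82586215  24.12687528 105.27025549   1.43734728
  77.70546873  74.08754136]
```

```bash
python3 -m pendant '[{"tx":-0.3,"ty":-0.3,"tz":0,"spin":1,"claw":1},{"tx":-0.3,"ty":-0.3,"tz":0,"spin":1,"claw":1},{"tx":-0.3,"ty":-0.3,"tz":0,"spin":1,"claw":1},{"tx":-0.3,"ty":-0.3,"tz":0,"spin":1,"claw":1},{"tx":0,"ty":0,"tz":0,"spin":0,"claw":1}]'
python3 -c "
from h import *
go([.580,-.052,.257])"
```

```text
time_s: 11.62
tool_pos: [0.5257, -0.0398, 0.2547]
tool_rot: [-179.9, -0.0, 156.5]
force: [-0.2, -0.4, 0.7]
grip_width: 0.0005
grasp_force: 0.0
t 11.62 pos [ 0.5257 -0.0398  0.2547] rot [-1.7992e+02 -1.0000e-02  1.5646e+02] F [-0.2 -0.4  0.7]
units tx ty tz [-1.09  0.21 -0.05] spin units 0.0
```

```bash
python3 -m pendant '[{"tx":-0.35,"ty":0.07,"tz":0,"spin":0,"claw":1},{"tx":-0.35,"ty":0.07,"tz":0,"spin":0,"claw":1},{"tx":-0.37,"ty":0.06,"tz":0,"spin":0,"claw":1},{"tx":0,"ty":0,"tz":0,"spin":0,"claw":1}]'
python3 - <<'E'
from h import *
go([.580,-.052,.15])
a=cams.read_camera("top")[150:310,230:430,::-1]
cv2.imwrite("pics/w5.png",cv2.resize(a,(562,450),interpolation=cv2.INTER_CUBIC))
E
```

```text
time_s: 12.12
tool_pos: [0.5789, -0.0483, 0.2545]
tool_rot: [-180.0, -0.0, 156.8]
force: [-0.7, 1.2, -0.5]
grip_width: 0.0005
grasp_force: 0.0
t 12.12 pos [ 0.5789 -0.0483  0.2545] rot [-1.7996e+02 -4.0000e-02  1.5681e+02] F [-0.7  1.2 -0.5]
units tx ty tz [-0.05 -0.06  2.09] spin units 0.0
```

View pics/w5.png

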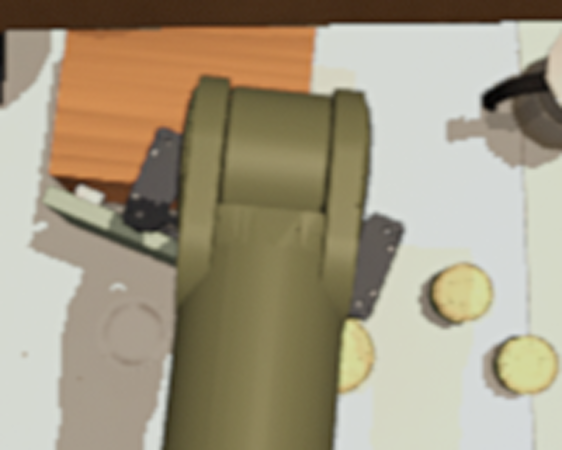

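The arm covers the spot, and the gripper body spans above the door (125,200) to (400,260) as expected. I go down in two stages and watch the force.

```bash
python3 -m pendant '[{"tx":-0.05,"ty":-0.05,"tz":0.4,"spin":0,"claw":1},{"tx":0,"ty":0,"tz":0.4,"spin":0,"claw":1},{"tx":0,"ty":0,"tz":0.4,"spin":0,"claw":1},{"tx":0,"ty":0,"tz":0.3,"spin":0,"claw":1}]'
python3 -m pendant '[{"tx":0,"ty":0,"tz":0.3,"spin":0,"claw":1},{"tx":0,"ty":0,"tz":0.3,"spin":0,"claw":1},{"tx":0,"ty":0,"tz":0,"spin":0,"claw":1}]'
```

```text
time_s: 12.68
tool_pos: [0.5789, -0.0514, 0.1793]
tool_rot: [180.0, -0.1, 156.8]
force: [-0.7, 1.0, -0.5]
grip_width: 0.0002
grasp_force: 0.0
time_s: 13.05
tool_pos: [0.5789, -0.0519, 0.1487]
tool_rot: [-179.9, -0.1, 156.8]
force: [0.4, 0.2, -0.6]
grip_width: 0.0005
grasp_force: 0.0
```

```bash
python3 -m pendant '[{"tx":0.24,"ty":0.02,"tz":0,"spin":0,"claw":1},{"tx":0.24,"ty":0.02,"tz":0,"spin":0,"claw":1},{"tx":0.24,"ty":0.01,"tz":0,"spin":0,"claw":1},{"tx":0.24,"ty":0.01,"tz":0,"spin":0,"claw":1},{"tx":0.23,"ty":0.05,"tz":0,"spin":0,"claw":1},{"tx":0.23,"ty":0.06,"tz":0,"spin":0,"claw":1},{"tx":0.23,"ty":0.06,"tz":0,"spin":0,"claw":1}]'
python3 -c "
from h import *
go([.4837,.0173,.149])"
```

```text
time_s: 13.92
tool_pos: [0.508, -0.0084, 0.1501]
tool_rot: [180.0, 0.0, 156.8]
force: [1.2, -0.4, -0.3]
grip_width: 0.0006
grasp_force: 0.2
t 13.93 pos [ 0.508  -0.0084  0.1501] rot [1.7999e+02 1.0000e-02 1.5679e+02] F [ 1.2 -0.4 -0.3]
units tx ty tz [0.65 0.28 0.02] spin units 0.0
```

```bash
python3 -m pendant '[{"tx":0.21,"ty":0.09,"tz":0,"spin":0,"claw":1},{"tx":0.21,"ty":0.1,"tz":0,"spin":0,"claw":1},{"tx":0.21,"ty":0.1,"tz":0,"spin":0,"claw":1},{"tx":0.19,"ty":0.14,"tz":0,"spin":0,"claw":1},{"tx":0.19,"ty":0.14,"tz":0,"spin":0,"claw":1},{"tx":0.19,"ty":0.15,"tz":0,"spin":0,"claw":1},{"tx":0.16,"ty":0.18,"tz":0,"spin":0,"claw":1},{"tx":0.16,"ty":0.18,"tz":0,"spin":0,"claw":1},{"tx":0.16,"ty":0.18,"tz":0,"spin":0,"claw":1}]'
python3 -c "
from h import *
go([.4487,.1195,.149])"
```

```text
time_s: 15.05
tool_pos: [0.456, 0.0829, 0.15]
tool_rot: [-180.0, -0.0, 156.8]
force: [0.1, -0.4, -0.3]
grip_width: 0.0008
grasp_force: 0.2
t 15.05 pos [0.456  0.0829 0.15  ] rot [-180.     -0.    156.78] F [ 0.1 -0.4 -0.3]
units tx ty tz [0.42 0.62 0.02] spin units 0.0
```

```bash
python3 -m pendant '[{"tx":0.13,"ty":0.21,"tz":0,"spin":0,"claw":1},{"tx":0.13,"ty":0.21,"tz":0,"spin":0,"claw":1},{"tx":0.12,"ty":0.2,"tz":0,"spin":0,"claw":1},{"tx":0,"ty":0,"tz":0,"spin":0,"claw":1},{"tx":0,"ty":-0.3,"tz":0,"spin":0,"claw":1},{"tx":0,"ty":-0.5,"tz":0,"spin":0,"claw":1},{"tx":0,"ty":0,"tz":-0.8,"spin":0,"claw":1},{"tx":0,"ty":0,"tz":-0.9,"spin":0,"claw":1},{"tx":-0.1,"ty":-0.8,"tz":-0.7,"spin":0,"claw":1},{"tx":-0.1,"ty":-0.8,"tz":-0.2,"spin":0,"claw":1}]'
python3 -m pendant '[{"tx":-0.2,"ty":-0.9,"tz":0,"spin":0,"claw":1},{"tx":-0.2,"ty":-0.9,"tz":0,"spin":0,"claw":1},{"tx":-0.2,"ty":-0.9,"tz":0,"spin":0,"claw":1},{"tx":0,"ty":0,"tz":0,"spin":0,"claw":1}]'
python3 - <<'E'
from h import *
go([.45,0,.2])
a=cams.read_camera("top")[150:310,170:450,::-1]
cv2.imwrite("pics/w6.png",cv2.resize(a,(784,448),interpolation=cv2.INTER_CUBIC))
E
```

```text
time_s: 16.3
tool_pos: [0.4127, 0.0008, 0.2823]
tool_rot: [179.9, 0.2, 156.7]
force: [1.1, -0.6, 0.4]
grip_width: 0.0004
grasp_force: 0.0
time_s: 16.8
tool_pos: [0.3847, -0.1371, 0.28]
tool_rot: [179.9, -0.0, 156.2]
force: [0.1, 0.2, 0.4]
grip_width: 0.0001
grasp_force: 0.0
t 16.8 pos [ 0.3847 -0.1371  0.28  ] rot [ 1.7993e+02 -1.0000e-02  1.5622e+02] F [0.1 0.2 0.4]
units tx ty tz [-0.09  3.03  1.6 ] spin units 0.0
```

View pics/w6.png

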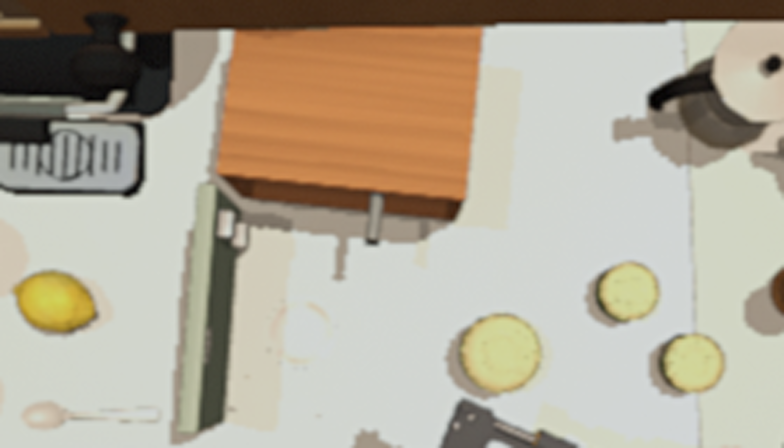

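The door stands at about a right angle, from (210,190) to (190,430). The plunger is out at (375,220), the tin is upright at (500,353), and the lemon and spoon are unmoved. The arm is clear, so I hand in.

```bash
python3 -c "
from cell import env
print(env.sign_off())"
```

```text
the job is handed in; nothing more can be done
None
```

I pushed the tin out of the swing (about 0.28 m from the hinge), pressed the catch so it let go, and pushed the door open to about a right angle; the job is handed in at about 17 s, with no verdict returned.

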